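Close a canister with its double lid, then lift off the outer lid alone

ROBOT

A 6-joint arm with a two-finger parallel gripper is mounted at the origin on a cart in front of the work surface, level with it; the furniture and walls round the work are solid. World frame = base frame: x ahead of the robot, y to its left, z up, the work surface at z = 0. Lengths are in m, angles in rad, forces in N, time in s.
With the tool pointing down it reaches from about 0.375 to 0.975 m from the base axis. Payload 3.8 kg.
Tool frame: the origin (TCP) lies midway between the tips of the shut fingers; the grasp point (between the pads) lies 19 mm behind it; z points along the fingers, y is the line along which they close (so a half turn about z gives the same grasp; the last joint's range is limited). The gripper opens to 85 mm and grips with 20 to 120 N. Pads are 22 mm wide; open, the fingers measure 114 mm over their backs; the gripper's body (76 mm by 85 mm) begins 54 mm behind the grasp point. The pads swing forward as they close: fully open they stand 13 mm farther back than shut.
Start: joints at [-1.348, 0.264, 1.604, -0, 1.274, -0.037], TCP at [0.173, -0.652, 0.231] pointing down, gripper open.
Joint ranges: [-2.63, 2.63], [-0.94, 2.18], [0.31, 2.57], [-1.31, 4.45], [0, 2.66], [-2.55, 2.55]. Speed limits (rad/s): [2.57, 2.57, 3.14, 3.14, 3.14, 3.14].

INTERFACE

Orientations are given as a rotation vector (axis times angle).
In Python, from workcell import status, read_camera, workorder, masks_of gives the robot as it stands.
- The arm moves only by the tool drive_tool, never from a script. Its argument "rows" is a list of rows, each a list of 7 numbers: the turn, a rotation vector about the tool's x, y, z in degrees, then the shift along the tool's x, y, z in m, then the opening, from 0 (shut) to 1 (fully open). In form: [[ax, ay, az, tx, ty, tz, claw], ...]. A call has 1 to 8 rows; each row shifts and turns the commanded pose from where the row before left it, along the tool's axes as they then stand; what a row does not reach is not made up. A row lasts 1/12 s, in which the tool goes at most 41.7 mm and 7.16 degrees, less where a joint would pass 70% of its speed; a pose out of reach is approached as far as the arm can. A call is refused whole if a number of a shift passes 0.0417 or a number of a turn 7.16, either way. A call with a gripper value outside its range is refused whole. The fingers move at their own pace and stop on an object; "force" is the grip in N (left out, the last holds). Time passes only in rows, so rows that do not move let the fingers close. It gives the time, the measured TCP pose, the force, the opening and the grip force at its end, in the units of the state.
- status.read_state(): the state, without advancing time (a new reading comes with each control period).
- read_camera(name): name is "side" or "top"; returns a dict with "color" (384x512x3 uint8, red, green, blue), "intrinsics" (3x3 intrinsics, pixels), "world_from_camera" (4x4, takes a point from camera to world coordinates). Camera axes: x right, y up, looking along -z (the intrinsics and any distortion apply to the point x, -y, -z); pixel columns grow to the right and rows downward; lengths in m; the calibration is good to about 2 mm. A picture is of the moment at which its call begins. There is no depth.
- workorder.finish_job(): hands the job in; it is judged then, once.
Trained networks look in a picture, given as the dict that the camera call returned (one of the last four; its "shot" number tells which), for a name from the list of things; names that differ only in an ending like _2 or _b are one class to them, and where a whole thing is asked for, a point or a joint stands for the part that bears it (a point fixed in the world has none). Each returns a list of dicts, best first, with "score" (0 to 1); they miss things now and then, are a little off and sometimes report something else, mostly with a low value. They report only what shows in the picture. A call takes as long as a camera call.
- masks_of(picture, name): "mask" (384x512 bool, what is visible of it) and "bbox" ([left, top, right, bottom] in pixels, round what is visible of it).
The state is a dict: "time": time; "q": joint angles; "joint_vel": joint speeds; "joint_torque": joint torques, N m; "tool_pos": TCP position; "tcp_rot": TCP orientation; "wrist_force": force on the tool from outside, world axes, zero at the start; "torque": the same for the moment, N m; "width": opening from 0.0 (shut) to 1.0 (fully open); "grip_force": force on a finger pad.
Only numpy, scipy, OpenCV 4.12 (cv2) and the standard library are available. Lean on these libraries where they do the work, as an engineer would, in place of code of your own. Each camera call takes 0.05 s, during which the arm holds its last target. There are 200 camera calls.

TASK

Pick up the double lid by the inner lid's thin metal stem so that both lids travel together, lower it gently onto the wider of the two white canisters until the inner lid is fully seated in the mouth, and let go of the stem. Then grip the outer lid alone by its wooden collar and lift it straight up for washing, leaving the inner lid seated and undisturbed. Finish while still holding the outer lid level and still in the air, a few centimetres clear above the top of the stem, without having shoved the canister, the narrower canister or the other things.

Things in the scene. Friction and masses are not known exactly. Their poses are not given: they have to be found in the camera images.
- canister: The canister the double lid fits: round, open, white ceramic, loose, 0.9 kg, 90 mm outer diameter, 80 mm mouth diameter, 65 mm tall, 5 mm wall, empty. Origin at the centre of its underside, z up. It stands at any of three places, which it, the narrower canister and the double lid draw by chance.
- small_canister: A narrower canister of the same material and height (65 mm), 72 mm outer diameter, 62 mm mouth: the double lid does not fit it. Origin at the centre of its underside. To be left alone.
- inner_lid: Inner lid, bare metal, about 0.18 kg, standing upright on the worktop at first. Origin at the centre of its underside, z up. Plug 75 mm in diameter (foot chamfered to 67) up to z = 14 mm; flange 87 mm in diameter, z = 14 to 18 mm, comes to lie on the canister's rim; round stem 14 mm in diameter, z = 18 to 68 mm. Fully seated, its origin is 51 mm above the canister's origin.
- stem_top (a point): Centre of the top end of the inner lid's stem (68 mm above the inner lid's origin). Only the stem's top 24 mm stand out above the outer lid's collar; pinched there, the inner lid lifts the outer lid with it.
- outer_lid: Outer lid, wood, about 0.12 kg, nested on the inner lid. Origin under the centre of its plate, 18 mm above the inner lid's origin when nested. Plate 106 mm in diameter, 8 mm thick, 18 mm hole for the stem; skirt, 106 mm outside and 99 inside, hangs 10 mm below the plate, loosely round the canister's rim; hollow collar on top, 36 mm outside, 24 inside, z = 8 to 26 mm.
- collar (a point): Centre of the outer lid's collar, on its axis, 18 mm above the outer lid's origin (mid-height of the 18 mm tall collar); grip the collar across its 36 mm outside with the stem standing free between the fingers.
- egg_cup: Turned wooden egg cup, 47 mm in diameter, 58 mm tall, behind the work; origin under its centre. Bystander.
- mug: Pale mug standing upside down, 63x88x51 mm, behind the work; origin at its underside. Bystander.
- shaker: Small steel shaker, 37 mm in diameter, 64 mm tall, behind the work; origin under its centre. Bystander.

How it is judged:
By the outcome, as a careful person would: the job done as asked, in the order asked, and still so for the second after the job is handed in, while the arm keeps its last pose, push and grip.
It also fails if it takes over 45 s, if anything falls off the work surface, if the arm or the gripper's body presses on something with over 40 N, if the wrist force passes 120 N, or if a joint passes its speed limit or range.

## Working session

There is one attempt and no reset: what is moved stays moved. The work goes in short steps, Python scripts to look and compute and a tool call to move; the robot and the scene stay as the last step left them, time stands still between calls to the robot, and variables do not carry over. Pictures are saved under pics/ and viewed, at most 10 in all, crops included, and the job is handed in when it is done.

Besides the shell and the picture viewer there is one more tool, called after ">>>" as name(argument=value, ...), one argument or row to a line, values as JSON. drive_tool: Moves the arm, as the interface text tells. Its arguments: {"type":"object","properties":{"rows":{"type":"array"},"force":{"type":"number"}},"required":["rows"]}

```bash
ls; mkdir -p pics
cat > h.py <<'E'
import numpy as np, cv2
from workcell import status, read_camera, workorder, masks_of
def ray(p,u,v):
    K=np.array(p["intrinsics"]);T=np.array(p["world_from_camera"])
    d=np.linalg.inv(K)@[u,v,1]; d=T[:3,:3]@[d[0],-d[1],-d[2]]
    return T[:3,3],d
def at(p,u,v,z):
    o,d=ray(p,u,v); return o+d*(z-o[2])/d[2]
def proj(p,X):
    K=np.array(p["intrinsics"]);T=np.array(p["world_from_camera"])
    c=T[:3,:3].T@(np.array(X)-T[:3,3]); h=K@[c[0],-c[1],-c[2]]; return h[:2]/h[2]
E
python3 - <<'E'
from h import *
t=read_camera("top"); s=read_camera("side")
print(t.keys()); print(t["world_from_camera"],t["intrinsics"]);print(s["world_from_camera"],s["intrinsics"])
cv2.imwrite("pics/a.png",cv2.vconcat([cv2.resize(x["color"][:,:,::-1],(400,300)) for x in (t,s)]))
for n in ["canister","small_canister","inner_lid","outer_lid","egg_cup","mug","shaker"]:
  for p,l in((t,"top"),(s,"side")):
    for m in masks_of(p,n)[:2]:
      ys,xs=np.nonzero(m["mask"]); print(n,l,round(m["score"],2),m["bbox"],xs.mean().round(1),ys.mean().round(1),at(p,*[(m["bbox"][0]+m["bbox"][2])/2,(m["bbox"][1]+m["bbox"][3])/2],0.06).round(3))
print(status.read_state())
E
```

```text
pics
dict_keys(['color', 'intrinsics', 'world_from_camera', 'shot'])
[[ 0.16649686  0.96483556 -0.20339896  0.39507047]
 [-0.98601881  0.16432642 -0.02763565 -0.06302747]
 [ 0.00675997  0.20515645  0.97870585  0.94752039]
 [ 0.          0.          0.          1.        ]] [[355.12190797   0.         255.78645347]
 [  0.         355.12190797 186.39272072]
 [  0.           0.           1.        ]]
[[-0.99529086  0.05579611 -0.07926471  0.48667453]
 [-0.09633966 -0.6597665   0.74526964  0.66650939]
 [-0.01071305  0.7493964   0.66203494  0.70269275]
 [ 0.          0.          0.          1.        ]] [[483.5241196    0.         255.4140696 ]
 [  0.         483.5241196  196.56690946]
 [  0.           0.           1.        ]]
canister top 0.84 [169.7, 220.6, 209.8, 251.7] 188.5 234.2 [0.428 0.102 0.06 ]
canister side 0.67 [295.4, 241.6, 349.2, 308.8] 320.6 275.4 [0.431 0.134 0.06 ]
canister side 0.42 [165.6, 239.3, 193.7, 275.2] 178.8 257.3 [0.681 0.115 0.06 ]
small_canister top 0.71 [307.4, 213.8, 339.5, 244.2] 322.2 230.0 [ 0.501 -0.222  0.06 ]
small_canister side 0.88 [271.5, 138.0, 
[... 930 characters left out ...]
]
{'time': 0.8, 'q': array([-1.34788653e+00,  2.63857829e-01,  1.60398626e+00,  2.14376865e-05,
        1.27373211e+00, -3.69045698e-02]), 'joint_vel': array([ 1.92188013e-03, -1.93424084e-03,  7.27090285e-04, -6.50272358e-04,
       -6.01549801e-05,  1.17827847e-03]), 'joint_torque': array([-7.23003814e-04, -5.14979517e+01, -3.67697489e+01, -1.51892964e-04,
        6.66433280e-04,  2.09134726e-06]), 'tool_pos': array([ 0.1734086 , -0.65233692,  0.2313156 ]), 'tcp_rot': array([3.11510827e+00, 4.06956887e-01, 3.44604948e-05]), 'wrist_force': array([ 0.30006946, -0.46317273,  0.18269988]), 'torque': array([ 0.01898852, -0.06978554, -0.02180117]), 'grip_force': 0.0, 'width': 1.0020723812503998}
```

View pics/a.png

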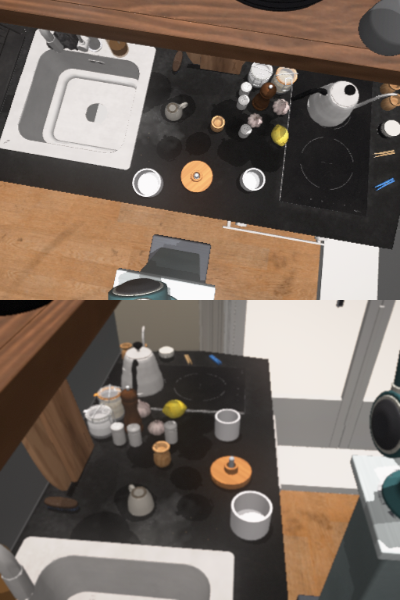

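The picture shows the wide canister on the left, the lid in the middle and the narrow one on the right in the top view (about (188,234), (251,225) and (322,230)). Next I fit models to the masks.

```bash
cat >> h.py <<'E'
from scipy.optimize import minimize
S=8; A=np.linspace(0,2*np.pi,60)
def circ(p,x,y,z,r): return np.array([proj(p,[x+r*np.cos(a),y+r*np.sin(a),z]) for a in A])
def render(p,x,y,parts,sc=4):
    im=np.zeros((384*sc,512*sc),np.uint8)
    for (z0,z1,r) in parts:
        q=np.vstack([circ(p,x,y,z0,r),circ(p,x,y,z1,r)])
        cv2.fillConvexPoly(im,cv2.convexHull(((q+.5)*sc-.5).round().astype(np.int32)),255)
    return cv2.resize(im,(512,384),interpolation=cv2.INTER_AREA)/255.
def fit(ps,name,parts,x0,z=0.,thr=.3):
    M=[]
    for p in ps:
        c=[m for m in masks_of(p,name) if m["score"]>thr]
        e=[np.linalg.norm(at(p,(m["bbox"][0]+m["bbox"][2])/2,(m["bbox"][1]+m["bbox"][3])/2,.04+z)[:2]-x0) for m in c]
        if c and min(e)<.08: M.append((p,c[int(np.argmin(e))]["mask"].astype(float)))
    P=[(a+z,b+z,r) for a,b,r in parts]; out=[]
    for sub in ([M] if len(M)<2 else [M,M[:1],M[1:]]):
        f=lambda v: sum(abs(render(p,*v,P)-m).sum()/m.sum() for p,m in sub)
        r=minimize(f,x0,method="Nelder-Mead",options=dict(initial_simplex=np.array(x0)+np.array([[0,0],[.008,0],[0,.008]]),xatol=2e-4,fatol=1e-4))
        out.append((r.x.round(4),round(r.fun,3)))
    return out
CAN=[(0,.065,.045)]; SM=[(0,.065,.036)]; LID=[(.008,.026,.053),(.026,.044,.018)]
E
cat > m.py <<'E'
from h import *
t=read_camera("top"); s=read_camera("side")
a=fit([t,s],"canister",CAN,[.43,.10]);b=fit([t,s],"outer_lid",LID,[.475,-.046]);c=fit([t,s],"small_canister",SM,[.5,-.22])
for q in(a,b,c): print(q)
ims=[]
for p in(t,s):
  for (x,y),Z in((a[0][0],[(0,.045),(.065,.045),(.065,.04)]),(b[0][0],[(.008,.053),(.026,.053),(.044,.018),(.068,.007)])):
    u,v=proj(p,[x,y,.04]).astype(int); k=4
    im=cv2.resize(p["color"][:,:,::-1],None,fx=k,fy=k,interpolation=cv2.INTER_CUBIC)
    for z,r in Z: cv2.polylines(im,[(((circ(p,x,y,z,r))+.5)*k).round().astype(np.int32)],True,(0,255,0),1)
    ims.append(im[v*k-145:v*k+145,u*k-195:u*k+195])
cv2.imwrite("pics/b.png",cv2.vconcat([cv2.hconcat(ims[:2]),cv2.hconcat(ims[2:])]))
E
python3 m.py
```

```text
[(array([0.433 , 0.1097]), np.float64(0.074)), (array([0.4338, 0.1092]), np.float64(0.031)), (array([0.4322, 0.1105]), np.float64(0.027))]
[(array([ 0.4816, -0.0403]), np.float64(0.09))]
[(array([ 0.4997, -0.2229]), np.float64(0.119)), (array([ 0.5002, -0.2239]), np.float64(0.045)), (array([ 0.4992, -0.223 ]), np.float64(0.067))]
```

View pics/b.png

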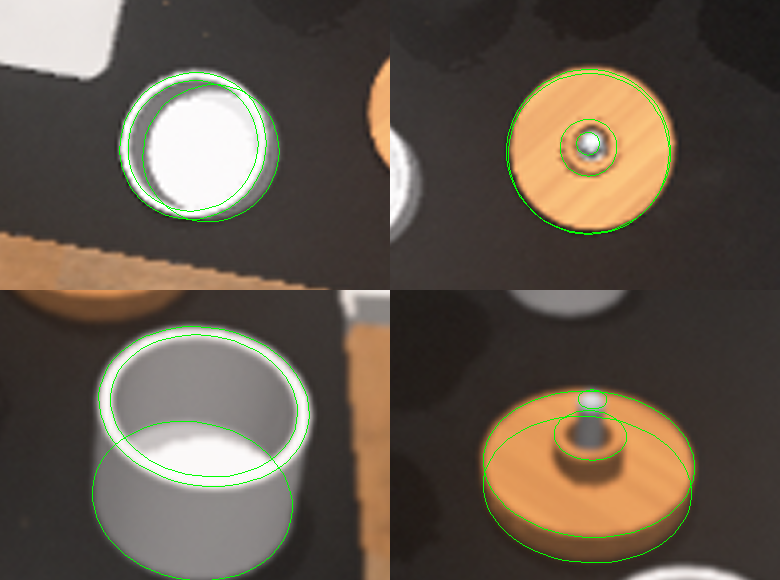

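Overlays agree with the picture to within about 1 px; the lid at top sits slightly right of its fit. I'll refine the lid using colour in both views.

```bash
cat > m2.py <<'E'
from h import *
t=read_camera("top"); s=read_camera("side")
def lidmask(p,c):
    h=cv2.cvtColor(p["color"],cv2.COLOR_RGB2HSV); m=((h[...,1]>100)&(h[...,2]>70)&(h[...,0]<30)).astype(np.uint8)
    u,v=proj(p,c).astype(int); n,l=cv2.connectedComponents(m); k=np.bincount(l[v-14:v+14,u-14:u+14].ravel(),minlength=n); k[0]=0
    m=(l==k.argmax()).astype(np.uint8); return cv2.morphologyEx(m,cv2.MORPH_CLOSE,np.ones((9,9))).astype(float)
M=[(p,lidmask(p,[.481,-.041,.026])) for p in(t,s)]
for sub in (M,M[:1],M[1:]):
    f=lambda v: sum(abs(render(p,*v,LID)-m).sum()/m.sum() for p,m in sub)
    r=minimize(f,[.48,-.042],method="Nelder-Mead",options=dict(initial_simplex=[[.48,-.042],[.486,-.042],[.48,-.036]]))
    print(r.x.round(4),r.fun)
# circle-only canister rim and stem tops
print(at(t,*proj(t,[.4,.1,0]),0))
E
python3 m2.py
```

```text
[ 0.4828 -0.0428] 0.09077529238614723
[ 0.4841 -0.0428] 0.030727046827470975
[ 0.481  -0.0422] 0.04243145390936458
[0.4 0.1 0. ]
```

>>> drive_tool(
  rows=[
    [0,0,0,0.02,-0.036,0,0.6],
    [0,0,0,0.02,-0.036,0,0.5],
    [0,0,0,0.02,-0.036,0,0.5],
    [0,0,0,0.02,-0.036,0,0.5],
    [0,0,0,0.02,-0.036,0,0.5],
    [0,0,0,0.02,-0.036,0,0.5],
    [0,0,0,0.02,-0.036,0,0.5],
    [0,0,0,0.02,-0.036,0,0.5],
  ],
)

```text
time: 1.97
tool_pos: [0.2541, -0.3311, 0.2314]
tcp_rot: [3.115, 0.406, 0.001]
wrist_force: [1.6, 0.4, 0.9]
width: 0.497
grip_force: 0.0
```

>>> drive_tool(
  rows=[
    [0,0,0,0.032,-0.024,0,0.5],
    [0,0,0,0.032,-0.024,0,0.5],
    [0,0,0,0.032,-0.024,0,0.5],
    [0,0,0,0.032,-0.024,0,0.5],
    [0,0,0,0.032,-0.024,0,0.5],
    [0,0,0,0.032,-0.024,0,0.5],
    [0,0,0,0.032,-0.024,0,0.5],
    [0,0,0,0.032,-0.024,0,0.5],
  ],
)

```text
time: 2.63
tool_pos: [0.4531, -0.0797, 0.2318]
tcp_rot: [3.114, 0.407, 0.002]
wrist_force: [0.8, -0.8, 0.2]
width: 0.504
grip_force: 0.0
```

>>> drive_tool(
  rows=[
    [0,0,0,0.02,-0.014,0.02,0.5],
    [0,0,0,0.019,-0.014,0.03,0.5],
    [0,0,0,0,0,0.03,0.5],
    [0,0,0,0,0,0.02,0.5],
    [0,0,0,0,0,0,0.5],
  ],
)

```text
time: 3.05
tool_pos: [0.4788, -0.0433, 0.1264]
tcp_rot: [-3.112, -0.409, 0.014]
wrist_force: [-1.3, 1.0, -1.5]
width: 0.498
grip_force: 0.0
```

>>> drive_tool(
  rows=[
    [0,0,0,0.004,0,0.03,0.5],
    [0,0,0,0,0,0,0.5],
    [0,0,0,0,0,0,0.5],
  ],
)

```text
time: 3.3
tool_pos: [0.4857, -0.0436, 0.1013]
tcp_rot: [-3.115, -0.406, 0.004]
wrist_force: [0.0, 0.2, 1.1]
width: 0.499
grip_force: 0.0
```

```bash
cat > v.py <<'E'
import sys
from h import *
from scipy.spatial.transform import Rotation as R
st=status.read_state(); print(st["tool_pos"],R.from_rotvec(st["tcp_rot"]).as_matrix().round(4),st["wrist_force"])
c=[float(x) for x in sys.argv[2:5]]
ims=[]
for n in("top","side"):
    p=read_camera(n);u,v=proj(p,c).astype(int);k=5
    u=int(np.clip(u,40,470));v=int(np.clip(v,50,330))
    ims.append(cv2.resize(p["color"][v-50:v+50,u-40:u+40,::-1],None,fx=k,fy=k,interpolation=cv2.INTER_CUBIC))
cv2.imwrite(f"pics/{sys.argv[1]}.png",cv2.hconcat(ims))
E
python3 v.py c .4826 -.0426 .06
```

```text
[ 0.48569467 -0.04358381  0.1012807 ] [[ 9.665e-01  2.566e-01 -2.300e-03]
 [ 2.566e-01 -9.665e-01  3.000e-04]
 [-2.100e-03 -9.000e-04 -1.000e+00]] [0.02016687 0.20458822 1.11023741]
```

View pics/c.png

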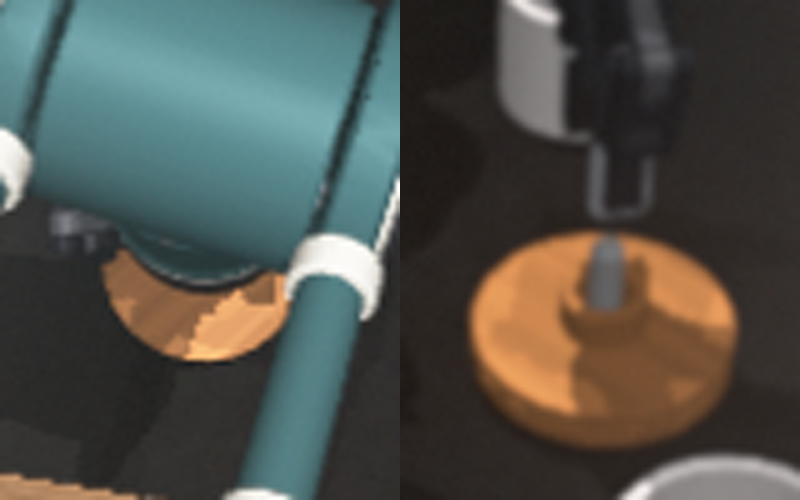

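The side view shows the fingertips (620,210) above the stem (605,240), so I descend.

>>> drive_tool(
  rows=[
    [0,0,0,-0.0027,-0.0018,0.02,0.5],
    [0,0,0,0,0,0.02,0.5],
    [0,0,0,0,0,0.011,0.5],
    [0,0,0,0,0,0,0.5],
    [0,0,0,0,0,0,0.5],
  ],
)

```text
time: 3.82
tool_pos: [0.4837, -0.0426, 0.051]
tcp_rot: [3.115, 0.407, 0.0]
wrist_force: [0.7, -0.6, 0.3]
width: 0.503
grip_force: 0.0
```

```bash
python3 v.py d .4826 -.0426 .06
```

```text
[ 0.48367433 -0.042633    0.05096365] [[ 9.665e-01  2.566e-01  2.000e-04]
 [ 2.566e-01 -9.665e-01 -0.000e+00]
 [ 2.000e-04  1.000e-04 -1.000e+00]] [ 0.74222318 -0.58002934  0.28909365]
```

View pics/d.png

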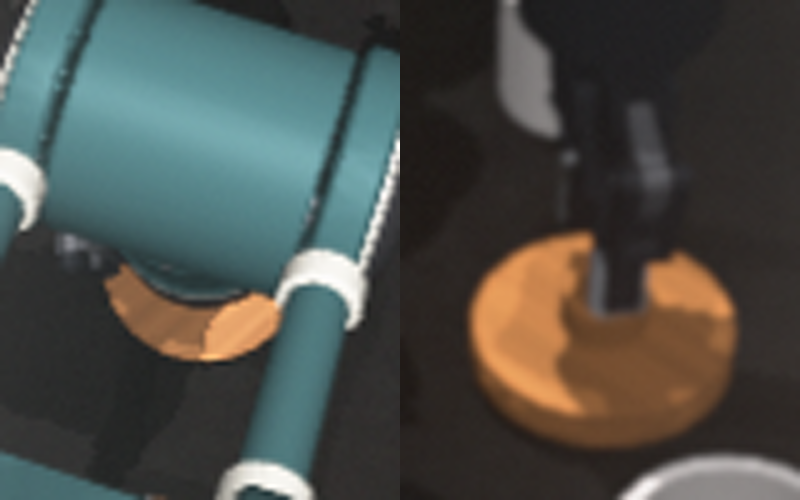

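>>> drive_tool(
  rows=[
    [0,0,0,-0.001,0,0.002,0.3],
    [0,0,0,0,0,0,0.1],
    [0,0,0,0,0,0,0],
    [0,0,0,0,0,0,0],
    [0,0,0,0,0,0,0],
    [0,0,0,0,0,0,0],
    [0,0,0,0,0,0,0],
  ],
  force=60,
)

```text
time: 4.5
tool_pos: [0.4829, -0.0426, 0.0488]
tcp_rot: [-3.115, -0.407, -0.001]
wrist_force: [-1.5, 1.8, 5.2]
width: 0.134
grip_force: 58.9
```

>>> drive_tool(
  rows=[
    [0,0,0,0,0,-0.005,0],
    [0,0,0,0,0,-0.01,0],
    [0,0,0,0,0,-0.02,0],
    [0,0,0,0,0,-0.025,0],
    [0,0,0,0,0,-0.025,0],
    [0,0,0,0,0,-0.015,0],
    [0,0,0,0,0,0,0],
    [0,0,0,0,0,0,0],
  ],
)

```text
time: 5.17
tool_pos: [0.4829, -0.0429, 0.1491]
tcp_rot: [3.114, 0.407, 0.003]
wrist_force: [0.9, 1.1, -3.5]
width: 0.129
grip_force: 58.8
```

```bash
python3 v.py e .4826 -.0426 .15
```

```text
[ 0.48291073 -0.04287831  0.14906492] [[ 9.664e-01  2.569e-01  2.000e-03]
 [ 2.569e-01 -9.665e-01 -4.000e-04]
 [ 1.800e-03  9.000e-04 -1.000e+00]] [ 0.90988221  1.11041354 -3.48686338]
```

View pics/e.png

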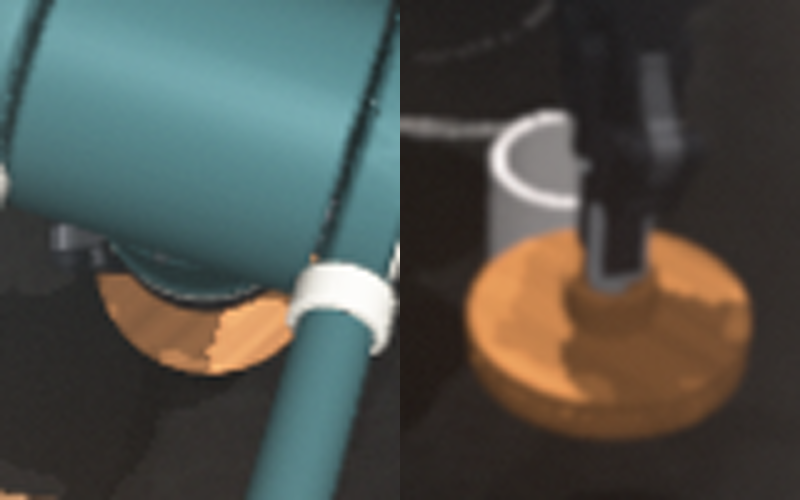

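Both lids lifted, level in the side view. Now over the wide canister.

>>> drive_tool(
  rows=[
    [0,0,0,-0.001,-0.015,0,0],
    [0,0,0,-0.0015,-0.025,0,0],
    [0,0,0,-0.0015,-0.03,0,0],
    [0,0,0,-0.0015,-0.03,0,0],
    [0,0,0,-0.0015,-0.03,0,0],
    [0,0,0,-0.001,-0.02,0,0],
    [0,0,0,-0.001,-0.01,0,0],
    [0,0,0,0,0,0,0],
  ],
)

```text
time: 5.93
tool_pos: [0.4306, 0.1108, 0.1465]
tcp_rot: [-3.114, -0.411, 0.006]
wrist_force: [-0.0, -0.9, -3.3]
width: 0.131
grip_force: 58.9
```

>>> drive_tool(
  rows=[
    [0,0,0,0,0,0,0],
    [0,0,0,0,0,0,0],
  ],
)

```text
time: 6.1
tool_pos: [0.4325, 0.1088, 0.1476]
tcp_rot: [3.114, 0.407, -0.002]
wrist_force: [0.3, -0.1, -3.1]
width: 0.126
grip_force: 58.9
```

```bash
cat > m3.py <<'E'
from h import *
st=status.read_state(); print(st["tool_pos"],st["tcp_rot"]); T=st["tool_pos"]; dz=T[2]-.0488
t=read_camera("top"); s=read_camera("side")
def wood(p,c):
    h=cv2.cvtColor(p["color"],cv2.COLOR_RGB2HSV); m=((h[...,1]>100)&(h[...,2]>50)&(h[...,0]<30)).astype(np.uint8)
    u,v=proj(p,c).astype(int); n,l=cv2.connectedComponents(m); k=np.bincount(l[v-14:v+20,u-20:u+20].ravel(),minlength=n); k[0]=0
    return (l==k.argmax())
m=wood(s,[T[0],T[1],.026+dz])
hull=cv2.convexHull(np.argwhere(m)[:,::-1].astype(np.int32)); H=np.zeros(m.shape,np.uint8); cv2.fillConvexPoly(H,hull,1); H=H.astype(float)
P=[(.008+dz,.026+dz,.053)]
f=lambda v: abs(render(s,*v,P)-H).sum()/H.sum()
x0=T[:2]; r=minimize(f,x0,method="Nelder-Mead",options=dict(initial_simplex=x0+np.array([[0,0],[.006,0],[0,.006]]))); print("lid side",r.x.round(4),r.fun)
print("can now",[ (mm["score"],mm["bbox"]) for mm in masks_of(s,"canister")[:2]])
k=4; im=cv2.resize(s["color"][:,:,::-1],None,fx=k,fy=k,interpolation=cv2.INTER_CUBIC)
for x,y,z,rr,c in [(*r.x,.008+dz,.053,(0,255,0)),(*r.x,.026+dz,.053,(0,255,0)),(.4322,.1105,.065,.045,(255,0,255)),(.4322,.1105,0,.045,(255,0,255))]:
    cv2.polylines(im,[((circ(s,x,y,z,rr)+.5)*k).round().astype(np.int32)],True,c,1)
u,v=proj(s,[.4322,.1105,.08]).astype(int)*k
cv2.imwrite("pics/f%d.png"%int(st["time"]*100),im[v-280:v+280,u-300:u+300]); print(int(st["time"]*100))
E
python3 m3.py; ls pics
```

```text
[0.43253662 0.10881401 0.14759656] [ 3.11439275e+00  4.06644552e-01 -1.76785886e-03]
lid side [0.3544 0.2757] 0.7258961450934418
can now [(0.7, [296.3, 255.5, 345.7, 307.0]), (0.2, [270.8, 139.1, 308.9, 177.3])]
610
a.png
b.png
c.png
d.png
e.png
f610.png
```

```bash
sed -i 's/    return (l==k.argmax())/    b=np.zeros(m.shape,bool); b[v-35:v+35,u-40:u+32]=1; h2=cv2.cvtColor(p["color"],cv2.COLOR_RGB2HSV); return cv2.morphologyEx((m.astype(bool)\&b).astype(np.uint8),cv2.MORPH_OPEN,np.ones((3,3)))>0/' m3.py; python3 m3.py
```

```text
[0.43299701 0.10869358 0.14813852] [ 3.11510386e+00  4.04635794e-01 -3.23530481e-04]
lid side [0.4326 0.1079] 0.049341320686690525
can now [(0.73, [296.4, 255.9, 347.0, 306.4])]
625
```

View pics/f610.png

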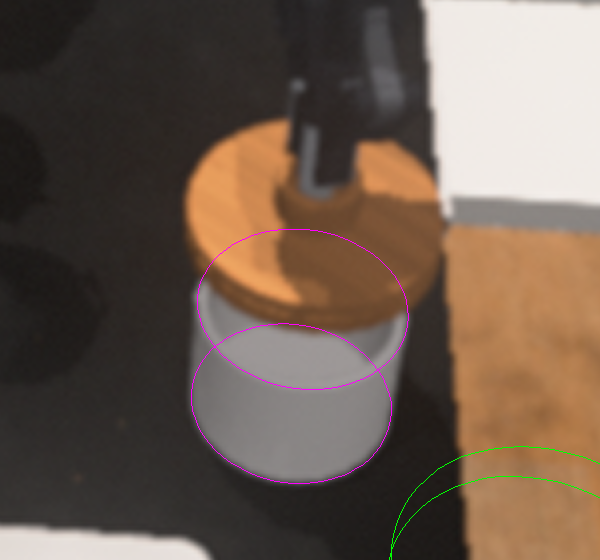

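The lid hovers over the canister, with its centre about 1.5 mm short in y. I correct that and descend.

>>> drive_tool(
  rows=[
    [0,0,0,0.0004,-0.0015,0.01,0],
    [0,0,0,0,0,0.01,0],
    [0,0,0,0,0,0.008,0],
    [0,0,0,0,0,0,0],
    [0,0,0,0,0,0,0],
    [0,0,0,0,0,0,0],
  ],
)

```text
time: 6.9
tool_pos: [0.4325, 0.1112, 0.12]
tcp_rot: [3.115, 0.407, -0.001]
wrist_force: [0.5, 0.0, -2.6]
width: 0.135
grip_force: 58.9
```

>>> drive_tool(
  rows=[
    [0,0,0,0.0003,0.0008,0.003,0],
    [0,0,0,0,0,0.003,0],
    [0,0,0,0,0,0.002,0],
    [0,0,0,0,0,0.002,0],
    [0,0,0,0,0,0,0],
  ],
)

```text
time: 7.32
tool_pos: [0.4328, 0.1104, 0.1098]
tcp_rot: [3.115, 0.407, -0.001]
wrist_force: [0.3, -0.7, -3.2]
width: 0.136
grip_force: 58.9
```

No contact forces, and the bottom is now about 4 mm inside the mouth. I continue down.

>>> drive_tool(
  rows=[
    [0,0,0,0,0,0.002,0],
    [0,0,0,0,0,0.002,0],
    [0,0,0,0,0,0.002,0],
    [0,0,0,0,0,0.0015,0],
    [0,0,0,0,0,0,0],
  ],
)

```text
time: 7.73
tool_pos: [0.4328, 0.1104, 0.1023]
tcp_rot: [3.115, 0.407, -0.001]
wrist_force: [0.5, 0.0, -3.2]
width: 0.129
grip_force: 58.9
```

>>> drive_tool(
  rows=[
    [0,0,0,0,0,0.001,0],
    [0,0,0,0,0,0.001,0],
    [0,0,0,0,0,0,0],
  ],
)

```text
time: 7.98
tool_pos: [0.4331, 0.1105, 0.1006]
tcp_rot: [3.115, 0.407, -0.0]
wrist_force: [-0.2, -0.0, -2.4]
width: 0.129
grip_force: 58.9
```

>>> drive_tool(
  rows=[
    [0,0,0,0,0,0.001,0],
    [0,0,0,0,0,0.0005,0],
    [0,0,0,0,0,0,0],
  ],
)

```text
time: 8.23
tool_pos: [0.4334, 0.1107, 0.0998]
tcp_rot: [-3.115, -0.407, -0.001]
wrist_force: [-2.5, 0.2, 2.1]
width: 0.128
grip_force: 59.4
```

Wrist force reversed exactly at the seated height (0.0998), so I release.

>>> drive_tool(
  rows=[
    [0,0,0,0,0,0,0.2],
    [0,0,0,0,0,0,0.4],
    [0,0,0,0,0,0,0.65],
    [0,0,0,0,0,0,0.65],
    [0,0,0,0,0,0,0.65],
    [0,0,0,0,0,0,0.65],
  ],
)

```text
time: 8.73
tool_pos: [0.4332, 0.1105, 0.0993]
tcp_rot: [-3.115, -0.407, -0.0]
wrist_force: [0.0, -0.4, -0.3]
width: 0.646
grip_force: 0.0
```

```bash
python3 v.py g .433 .110 .07; sed -n 1,3p m3.py >/dev/null
python3 - <<'E'
from h import *
s=read_camera("side")
for x,y in [(.4322,.1105)]:
  print("stem top px",proj(s,[x,y,.119]),"plate z.059-.077")
for n in("canister","inner_lid","outer_lid"):
  print(n,[(round(m["score"],2),m["bbox"]) for m in masks_of(s,n)[:2]])
u,v=proj(s,[.4322,.1105,.08]).astype(int); k=5
im=cv2.resize(s["color"][:,:,::-1],None,fx=k,fy=k,interpolation=cv2.INTER_CUBIC)
for z,r in[(.059,.053),(.077,.053),(.095,.018),(0,.045)]: cv2.polylines(im,[((circ(s,.4322,.1105,z,r)+.5)*k).round().astype(np.int32)],True,(0,255,0),1)
cv2.imwrite("pics/h.png",im[v*k-280:v*k+280,u*k-300:u*k+300])
E
```

```text
[0.43324202 0.11050118 0.0993367 ] [[ 9.664e-01  2.569e-01  2.000e-04]
 [ 2.569e-01 -9.664e-01  0.000e+00]
 [ 2.000e-04  0.000e+00 -1.000e+00]] [ 0.01890529 -0.37222852 -0.34358149]
stem top px [324.64281398 241.25985034] plate z.059-.077
canister [(0.93, [294.8, 276.6, 345.0, 307.7])]
inner_lid [(0.65, [321.0, 239.9, 324.6, 256.3]), (0.6, [198.2, 179.8, 219.5, 218.1])]
outer_lid [(0.92, [293.7, 233.4, 354.4, 290.9])]
```

View pics/h.png

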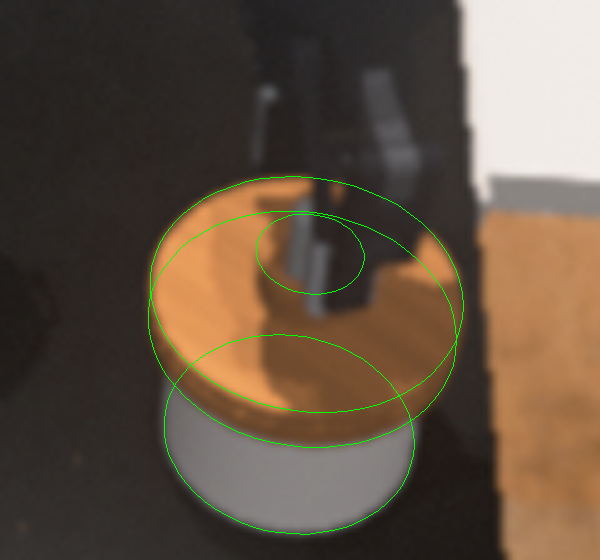

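Seated: the predicted seated-lid outline overlays the plate exactly (plate at 150–463, 177–447). Descend to the collar.

>>> drive_tool(
  rows=[
    [0,0,0,0,0,0.008,0.68],
    [0,0,0,0,0,0.008,0.68],
    [0,0,0,0,0,0.005,0.68],
    [0,0,0,0,0,0.002,0.68],
    [0,0,0,0,0,0,0.68],
    [0,0,0,0,0,0,0.68],
  ],
  force=30,
)

```text
time: 9.53
tool_pos: [0.4329, 0.1104, 0.0759]
tcp_rot: [3.115, 0.407, -0.001]
wrist_force: [0.3, -0.4, 1.1]
width: 0.682
grip_force: 0.0
```

>>> drive_tool(
  rows=[
    [0,0,0,0,0,0,0.55],
    [0,0,0,0,0,0,0.48],
    [0,0,0,0,0,0,0.45],
    [0,0,0,0,0,0,0.42],
    [0,0,0,0,0,0,0.38],
    [0,0,0,0,0,0,0.34],
  ],
  force=30,
)

```text
time: 10.03
tool_pos: [0.4336, 0.1106, 0.0769]
tcp_rot: [-3.115, -0.407, -0.001]
wrist_force: [-0.9, 0.3, 3.7]
width: 0.408
grip_force: 30.0
```

>>> drive_tool(
  rows=[
    [0,0,0,0,0,0,0.2],
    [0,0,0,0,0,0,0],
    [0,0,0,0,0,0,0],
    [0,0,0,0,0,-0.002,0],
    [0,0,0,0,0,-0.004,0],
    [0,0,0,0,0,-0.006,0],
    [0,0,0,0,0,0,0],
    [0,0,0,0,0,0,0],
  ],
  force=50,
)

```text
time: 10.7
tool_pos: [0.4334, 0.1105, 0.0887]
tcp_rot: [-3.115, -0.407, -0.001]
wrist_force: [1.0, -0.4, -0.9]
width: 0.395
grip_force: 49.8
```

```bash
python3 v.py i .433 .110 .08
```

```text
[0.43344791 0.11053406 0.08868726] [[ 9.664e-01  2.569e-01  8.000e-04]
 [ 2.569e-01 -9.664e-01  1.000e-04]
 [ 8.000e-04  1.000e-04 -1.000e+00]] [ 1.03073413 -0.39114222 -0.93426197]
```

View pics/i.png

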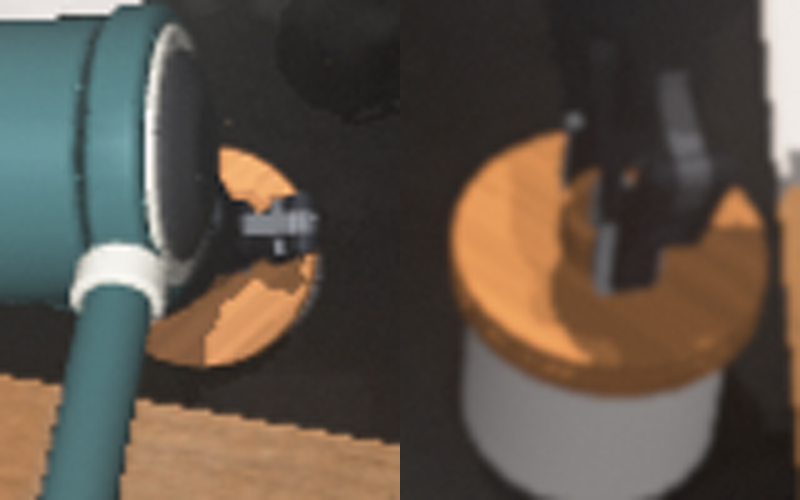

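Only the outer lid rises (about 1.2 N, level). I keep lifting straight up.

>>> drive_tool(
  rows=[
    [0,0,0,0,0,-0.006,0],
    [0,0,0,0,0,-0.01,0],
    [0,0,0,0,0,-0.01,0],
    [0,0,0,0,0,-0.01,0],
    [0,0,0,0,0,-0.01,0],
    [0,0,0,0,0,-0.01,0],
    [0,0,0,0,0,-0.01,0],
    [0,0,0,0,0,-0.01,0],
  ],
)

```text
time: 11.47
tool_pos: [0.4333, 0.1105, 0.1656]
tcp_rot: [3.115, 0.407, 0.001]
wrist_force: [0.2, 0.3, -0.7]
width: 0.397
grip_force: 49.9
```

>>> drive_tool(
  rows=[
    [0,0,0,0,0,-0.006,0],
    [0,0,0,0,0,-0.003,0],
    [0,0,0,0,0,0,0],
    [0,0,0,0,0,0,0],
    [0,0,0,0,0,0,0],
    [0,0,0,0,0,0,0],
    [0,0,0,0,0,0,0],
    [0,0,0,0,0,0,0],
  ],
)

```text
time: 12.13
tool_pos: [0.4329, 0.1104, 0.1728]
tcp_rot: [3.115, 0.407, -0.001]
wrist_force: [-0.4, 0.1, -0.8]
width: 0.397
grip_force: 49.9
```

```bash
python3 v.py j .433 .110 .11
```

```text
[0.43287101 0.11043398 0.17281969] [[ 9.665e-01  2.568e-01 -9.000e-04]
 [ 2.568e-01 -9.665e-01 -2.000e-04]
 [-9.000e-04 -1.000e-04 -1.000e+00]] [-0.35870049  0.05861554 -0.76700958]
```

View pics/j.png

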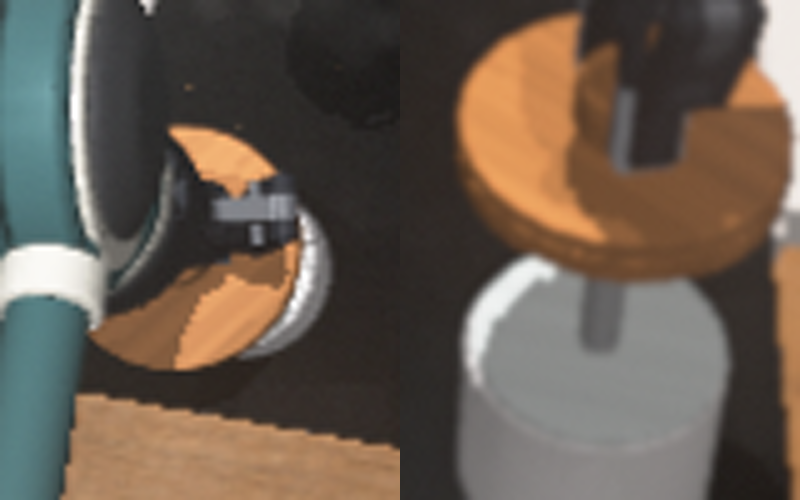

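The lid is held level well above; a bright crescent at the left of the inner lid is probably light past the lid's shadow. I'll check that with an overlay.

Run:
```python
from h import *
s=read_camera("side"); k=6
im=cv2.resize(s["color"][:,:,::-1],None,fx=k,fy=k,interpolation=cv2.INTER_CUBIC)
raw=im.copy()
for x,y,z,r,c in[(.4322,.1105,.069,.0435,(0,0,255)),(.4322,.1105,.065,.045,(0,255,0)),(.4322,.1105,.069,.007,(0,0,255)),(.4322,.1105,0,.045,(0,255,0)),(.4322,.1105,.154,.053,(255,0,255))]:
  cv2.polylines(im,[((circ(s,x,y,z,r)+.5)*k).round().astype(np.int32)],True,c,1)
u,v=proj(s,[.4322,.1105,.075]).astype(int)*k
c=lambda q:q[v-230:v+270,u-195:u+205]
cv2.imwrite("pics/k.png",cv2.hconcat([c(im),cv2.convertScaleAbs(c(raw),alpha=1.3)]))
```

```text
(no output)
```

View pics/k.png

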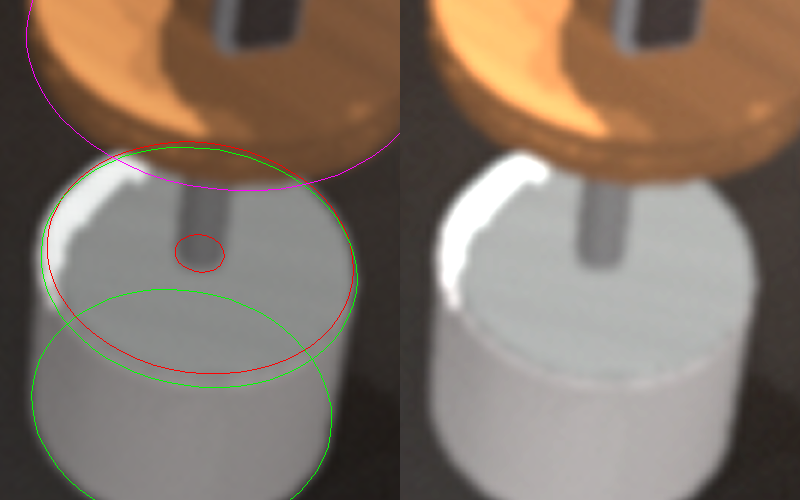

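The stem base and flange coincide with the seated prediction, and the crescent is light on the flange past the shadow of the lid. The canister has not moved, so I hand in.

```bash
python3 -c "
from workcell import workorder
print(workorder.finish_job())"
```

```text
the job is handed in; nothing more can be done
None
```

I handed the job in at about 12 s: the inner lid is fully seated in the wider canister, and the outer lid is held level and still by its collar about 3.5 cm above the stem top. The canister stayed within about 1 mm of where it was, and nothing else was touched.

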